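# Tighten the lock nut of a microscope stand base

### The job

The six-lugged lock nut on the grey stand base is loose. Take the larger ring spanner, fit it over the nut and turn the nut clockwise (seen from above) until it is fully tight; the two ribs block the handle, so it takes two strokes, with the spanner lifted off and set back on the nut in between. Then lay the spanner flat on the bench, clear of the base.

Things in the scene. Friction and masses are not known exactly. Their poses are not given: they have to be found in the camera images.
- spanner_grip (a point): Longer of the two steel ring spanners on the bench (275 mm, about 0.5 kg; the other, 195 mm, is too small). Handle bar 16 mm wide, 18 high, held 14 mm off the bench by the ring and an end foot. This point: in the bar, 23 mm above the spanner's underside, near its balance, beyond the reach of the ribs: hold here. x runs along the bar to the ring's centre, 118 mm away; z up.
- spanner_ring (a point): Centre of that spanner's round ring, 8 mm above its underside: 83 mm outside, 69 inside, 16 high, with three teeth 6 mm wide that point inward to 18.5 mm from the centre, at 30, 150 and 270 degrees from x. Same axes as spanner_grip.
- stand_boss (a point): Fixed grey cast base, plate 250 x 220 x 20 mm. Point: centre of the top of its 86 mm round boss, 50 mm above the bench, under the nut; the seated spanner lies flat on this boss. z up; -x points out of the open front, midway between two ribs (38 mm higher than the boss, 54 to 94 mm from the nut's axis) that stop the handle 52 degrees either side of -x. A 68 mm socket, 60 high, stands 98 mm behind.
- nut (a joint): Turn of the star-shaped nut (24 mm hub with 6 lugs 7 mm wide, 56 mm over their ends, 14 high; stud 30 high), rad, clockwise from above; starts at 0 to 0.35, tight at its stop, 1.92; stays where left; needs 0.3 N m. Teeth drop midway between lugs when the spanner's x, anticlockwise from stand_boss's x, is 0.593 minus this value, plus any multiple of 60 degrees; play then 5 mm or 13 degrees.

How it is judged:
On the way, in this order (a step that is already met when the one before it is completed fails the run):
1. the nut is turned at least 0.75 rad from its zero with the large spanner seated on it (value of joint nut above 0.75 rad and z of spanner_ring in the frame of stand_boss below 0.016 m and horizontal distance between spanner_ring and stand_boss below 0.015 m), for 0.1 s.
2. the spanner is lifted off the nut (z of spanner_ring in the frame of stand_boss above 0.021 m), for 0.1 s.
3. the nut is tight (at least 1.7 rad) with the large spanner seated on it again (value of joint nut above 1.7 rad and z of spanner_ring in the frame of stand_boss below 0.016 m and horizontal distance between spanner_ring and stand_boss below 0.015 m), for 0.1 s.
At the end, for the whole second after the job is handed in: The nut is turned to within 0.22 rad (12 degrees) of its stop, and the large spanner lies flat (within 8 degrees) on the bench, right way up, its ring at least 130 mm from the nut's axis (value of joint nut above 1.7 rad and height (world z) of spanner_ring below 0.015 m and height (world z) of spanner_grip below 0.03 m and angle between spanner_grip's own z axis and vertical below 0.15 rad and horizontal distance between spanner_ring and stand_boss above 0.13 m); the robot touches nothing.
It also fails if it takes over 58 s, if anything falls off the work surface, if the arm or the gripper's body presses on something with over 40 N, if the wrist force passes 120 N, or if a joint passes its speed limit or range.

### The arm

A 7-joint arm with a two-finger parallel gripper is mounted at the origin on the work surface. World frame = base frame: x ahead of the robot, y to its left, z up, the work surface at z = 0. Lengths are in m, angles in rad, forces in N, time in s.
With the tool pointing down it reaches from about 0.4 to 0.875 m from the base axis. Payload 4.4 kg.
Tool frame: the origin (TCP) lies midway between the tips of the shut fingers; the grasp point (between the pads) lies 19 mm behind it; z points along the fingers, y is the line along which they close (so a half turn about z gives the same grasp; the last joint's range is limited). The gripper opens to 85 mm and grips with 20 to 120 N. Pads are 22 mm wide; open, the fingers measure 114 mm over their backs; the gripper's body (76 mm by 85 mm) begins 54 mm behind the grasp point. The pads swing forward as they close: fully open they stand 13 mm farther back than shut.
Start: joints at [-1.39, 0.628, 0.038, 1.517, -0.027, 0.996, -0.02], TCP at [0.159, 0.63, 0.231] pointing down, gripper open.
Joint ranges: [-3.06, 3.06], [-0.37, 2.12], [-1.25, 1.32], [0.18, 2.47], [-1.1, 4.24], [0.23, 1.98], [-2.94, 2.94]. Speed limits (rad/s): [2.57, 2.57, 3.14, 3.14, 3.14, 3.14, 3.14].

### API

Orientations are given as a unit quaternion [x, y, z, w].
In Python, from station import bot, imaging, order gives the robot as it stands.
- The arm moves only by the shell command python3 -m jog 'ROWS'. ROWS is JSON, a list of rows, each a list of 5 numbers: the shift along the tool's x, y, z in m, then the turn about the tool's z in degrees, then the closure in counts, from 0 (fully open) to 255 (shut). A call has 1 to 20 rows; each row shifts and turns the commanded pose from where the row before left it, along the tool's axes as they then stand; what a row does not reach is not made up. A row lasts 1/8 s, in which the tool goes at most 62.5 mm and 10.7 degrees, less where a joint would pass 70% of its speed; a pose out of reach is approached as far as the arm can. A call is refused whole if a number of a shift passes 0.0625 or a number of a turn 10.7, either way. A call with a gripper value outside its range is refused whole. The fingers move at their own pace and stop on an object; the grip force is fixed at half the most. Time passes only in rows, so rows that do not move let the fingers close. It gives the time, the measured TCP pose, the force, the opening and the grip force at its end, in the units of the state.
- bot.state(): the state, without advancing time (a new reading comes with each control period).
- imaging.snapshot(name): name is "scene" or "top"; returns a dict with "color" (420x560x3 uint8, red, green, blue), "fx", "fy", "cx", "cy" (pixels), "world_from_camera" (4x4, takes a point from camera to world coordinates). Camera axes: x right, y down, z forward; pixel columns grow to the right and rows downward; lengths in m; the calibration is good to about 2 mm. A picture is of the moment at which its call begins. There is no depth.
- order.hand_in(): hands the job in; it is judged then, once.
The state is a dict: "time_s": time; "qpos": joint angles; "joint_vel": joint speeds; "effort": joint torques, N m; "ee_pos": TCP position; "tool_rot": TCP orientation; "force": force on the tool from outside, world axes, zero at the start; "torque": the same for the moment, N m; "opening": finger opening in m; "gripper_force": force on a finger pad.
Only numpy, scipy, OpenCV 4.12 (cv2) and the standard library are available. Lean on these libraries where they do the work, as an engineer would, in place of code of your own. Each camera call takes 0.05 s, during which the arm holds its last target. There are 200 camera calls.

## Working session

There is one attempt and no reset: what is moved stays moved. The work goes in short steps, Python scripts to look and compute and a shell command to move; the robot and the scene stay as the last step left them, time stands still between calls to the robot, and variables do not carry over. Pictures are saved under pics/ and viewed, at most 10 in all, crops included, and the job is handed in when it is done.

```bash
ls; mkdir -p pics; python3 - <<'E'
from station import bot, imaging
import cv2, numpy as np
for n in ("scene","top"):
    s=imaging.snapshot(n); cv2.imwrite(f"pics/{n}0.png",s["color"][:,:,::-1]); np.savez(f"pics/{n}0.npz",**s)
    print(n,s["fx"],s["fy"],s["cx"],s["cy"],np.round(s["world_from_camera"],3).tolist())
print(bot.state())
E
```

```text
pics
scene 439.55155776813626 439.55155776813626 284.7641608818456 207.44094646285996 [[0.802, 0.448, -0.396, 0.874], [0.598, -0.59, 0.543, -0.338], [0.01, -0.672, -0.741, 0.673], [0.0, 0.0, 0.0, 1.0]]
top 422.32114327695024 422.32114327695024 275.3361958145207 210.9834115857768 [[-0.011, -0.982, 0.186, 0.419], [-1.0, 0.012, 0.003, 0.1], [-0.005, -0.186, -0.982, 0.858], [0.0, 0.0, 0.0, 1.0]]
{'time_s': 0.1, 'qpos': array([-1.38977275,  0.62920975,  0.03844052,  1.5182601 , -0.02699176,
        0.99630829, -0.01999295]), 'joint_vel': array([-0.00070504, -0.00211496,  0.00037427, -0.00162987,  0.00207695,
        0.00297073, -0.00014509]), 'effort': array([ 3.07033588e-03, -5.64539516e+01,  1.23039655e+00, -1.93976694e+01,
        1.12679190e-02,  5.35593135e-03, -8.91516578e-06]), 'ee_pos': array([0.15864571, 0.62977081, 0.23051194]), 'tool_rot': array([ 1.23091202e-01,  9.92395012e-01, -8.28616617e-04, -9.33581799e-05]), 'force': array([ 0.79489085,  0.13201614, -0.87771636]), 'torque': array([-0.03748761,  0.02298025, -0.02442778]), 'gripper_force': 0.0, 'opening': 0.08519958166319812}
```

View pics/top0.png

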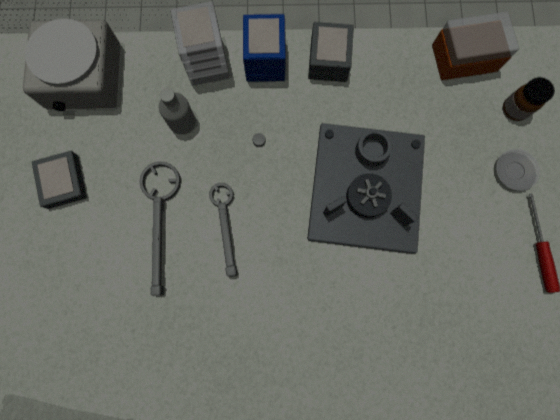

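View pics/scene0.png

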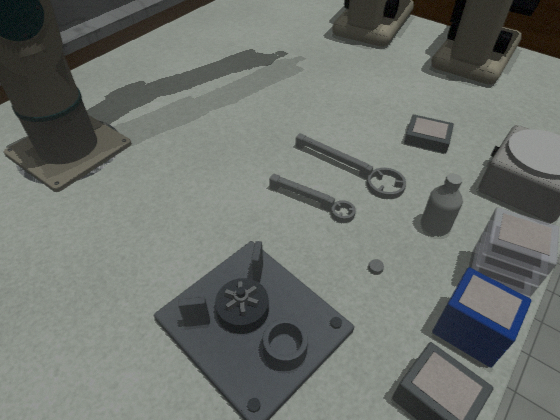

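Top: the large spanner has its ring near (160,181) and foot near (156,290); the nut is near (371,193). Scene: ring near (386,182), nut near (241,296). I'll enlarge these areas.

```bash
python3 - <<'E'
import cv2, numpy as np
t=cv2.imread("pics/top0.png"); s=cv2.imread("pics/scene0.png")
def crop(im,x,y,w,h,k):
    c=cv2.resize(im[y:y+h,x:x+w],None,fx=k,fy=k,interpolation=cv2.INTER_CUBIC)
    c=cv2.convertScaleAbs(c,alpha=1.5,beta=10)
    for i in range(0,w,10): cv2.line(c,(i*k,0),(i*k,6 if i%50 else 14),(0,0,255),1); cv2.putText(c,str(x+i),(i*k,22),0,.3,(0,0,255)) if i%20==0 else 0
    for j in range(0,h,10): cv2.line(c,(0,j*k),(6,j*k),(0,0,255),1); cv2.putText(c,str(y+j),(8,j*k+4),0,.3,(0,0,255)) if j%20==0 else 0
    return c
a=crop(t,310,120,120,135,4)   #480x540
b=crop(t,130,155,60,150,4)   #240x600
o=np.zeros((600,730,3),np.uint8); o[:540,:480]=a; o[:,485:725]=b; cv2.imwrite("pics/c1.png",o)
a=crop(s,180,235,130,130,4); b=crop(s,290,125,125,80,4)
a=crop(s,190,240,100,100,5); b=crop(s,288,125,130,80,5)
a=cv2.resize(a,None,fx=.8,fy=.8)
o=np.zeros((800,650,3),np.uint8); o[:400,:650]=b; o[400:,:400]=a; o=cv2.resize(o,(488,600),interpolation=cv2.INTER_AREA)
cv2.imwrite("pics/c2.png",o)
E
```

```text
(no output)
```

View pics/c1.png

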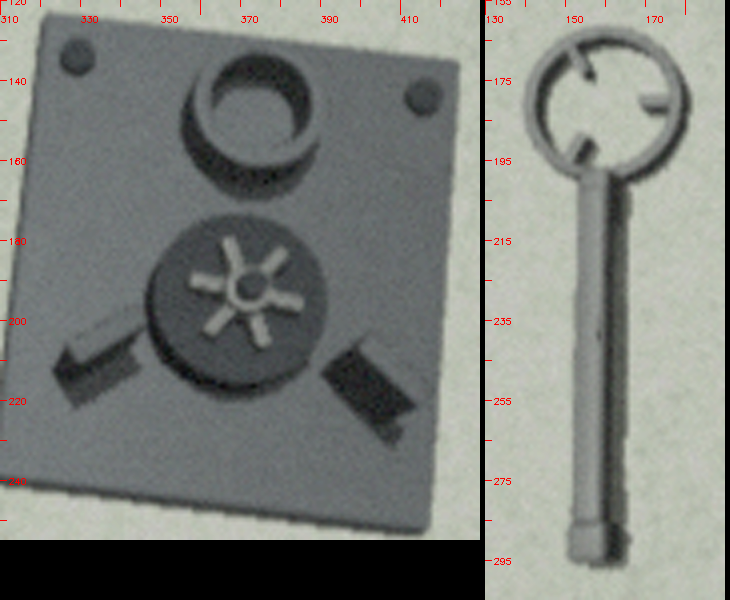

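View pics/c2.png

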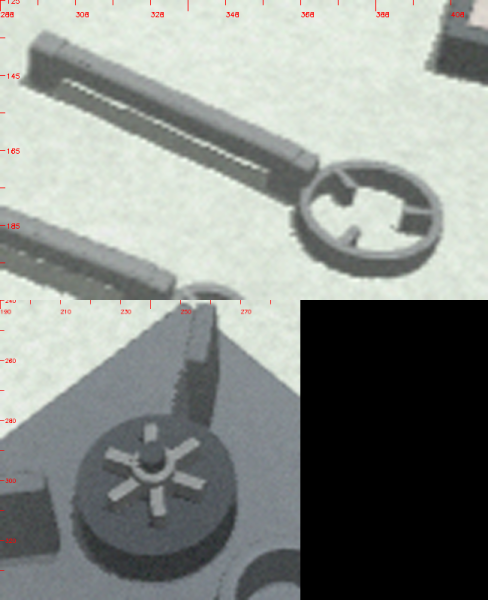

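```bash
cat > h.py <<'E'
import numpy as np
from station import bot, imaging
def ld(f): return dict(np.load(f))
def ray(s,u,v):
    T=s["world_from_camera"]; d=np.array([(u-s["cx"])/s["fx"],(v-s["cy"])/s["fy"],1.]); return T[:3,3],T[:3,:3]@d
def onz(s,uv,z):
    o,d=ray(s,*uv); return o+d*(z-o[2])/d[2]
def tri(s1,a,s2,b):
    o1,d1=ray(s1,*a);o2,d2=ray(s2,*b)
    k=np.linalg.lstsq(np.c_[d1,-d2],o2-o1,rcond=None)[0]
    p,q=o1+d1*k[0],o2+d2*k[1]; return (p+q)/2,np.linalg.norm(p-q)
def proj(s,p):
    T=np.linalg.inv(s["world_from_camera"]); c=T[:3,:3]@p+T[:3,3]; return s["fx"]*c[0]/c[2]+s["cx"],s["fy"]*c[1]/c[2]+s["cy"]
E
python3 - <<'E'
from h import *
np.set_printoptions(precision=4,suppress=True)
t=ld("pics/top0.npz");s=ld("pics/scene0.npz")
A=lambda x,y:(310+x/4,120+y/4); B=lambda x,y:(130+(x-485)/4,155+y/4)
C=lambda x,y:(288+x/3.754,125+y/3.754); D=lambda x,y:(190+x/3.003,240+(y-300.4)/3.003)
print("ring",tri(t,B(605,104),s,C(371,208)))
print("foot",tri(t,B(587,537),s,C(48,40)))
print("barend",tri(t,B(595,172),s,C(312,157)))
print("nut",tri(t,A(247,291.3),s,D(154.5,470)))
ring=onz(t,B(605,104),.016); print("ring z16",ring, onz(s,C(371,208),.016))
f=onz(t,B(589,500),.032); g=onz(t,B(594.5,185),.032); d=g-f; print("bar",f,g,np.degrees(np.arctan2(d[1],d[0])))
d=ring-f; print("foot-ring",np.degrees(np.arctan2(d[1],d[0])))
nut=onz(t,A(247,291.3),.064); print("nut z64",nut,"scene",onz(s,D(154.5,470),.064),"boss",onz(t,A(237.5,301),.05))
for n,p,q in (("screws",A(77,57),A(424,97)),("top edge",A(45,13),A(460,60)),("bottom",A(20,487),A(428,533)),("right",A(428,533),A(460,60))):
    p=onz(t,p,.02);q=onz(t,q,.02);d=q-p;print(n,np.degrees(np.arctan2(d[1],d[0])),np.linalg.norm(d))
sk=onz(t,A(254,108),.08)-nut; print("sock",np.degrees(np.arctan2(sk[1],sk[0])),np.linalg.norm(sk[:2]))
for x,y in ((232,240),(262,342),(192,281),(302,303),(282,252),(210,330)):
    p=onz(t,A(x,y),.064)-nut;print("lug",np.degrees(np.arctan2(p[1],p[0])),np.linalg.norm(p))
for x,y in((150,428),(195,442),(203,485),(157,515),(112,497),(109,453)):
    p=onz(s,D(x,y),.064)-onz(s,D(154.5,470),.064);print("lugS",np.degrees(np.arctan2(p[1],p[0])),np.linalg.norm(p))
E
```

```text
ring (array([0.6475, 0.3419, 0.0111]), np.float64(0.0036293049421510307))
foot (array([0.4255, 0.3355, 0.0302]), np.float64(0.0004055629371888253))
barend (array([0.607 , 0.3401, 0.0297]), np.float64(0.003016475655064721))
nut (array([ 0.6047, -0.084 ,  0.0597]), np.float64(0.0019159903614551163))
ring z16 [0.6447 0.3393 0.016 ] [0.6502 0.3386 0.016 ]
bar [0.443  0.3346 0.032 ] [0.5986 0.3383 0.032 ] 1.3532466690558085
foot-ring 1.3126081876355116
nut z64 [ 0.6031 -0.0837  0.064 ] scene [ 0.6073 -0.0851  0.064 ] boss [ 0.6015 -0.082   0.05  ]
screws -97.72000271919258 0.18091425546349854
top edge -97.63897629110879 0.21735469559973664
bottom -97.1602919620003 0.20250760522597963
right -8.059557837655781 0.24841661465522694
sock -2.998134648423086 0.0869282848377245
lug 12.95349805557238 0.026238853754764348
lug -166.86446534349247 0.025652155232658756
lug 78.30042988823564 0.026762885598460972
lug -103.16092083026544 0.0267992489899495
lug -42.963873409325394 0.026341558870809557
lug 135.09685228834147 0.0265486143120007
lugS 135.79326158126813 0.026101173190097356
lugS 76.6853013617944 0.026739760309769982
lugS 17.961373756671577 0.027281965286714366
lugS -46.751136057575195 0.02643735018547247
lugS -105.78553653033086 0.026352575032440928
lugS -165.54758403893086 0.026782943033824592
```

Read from the pictures: ring centre (160,181) in top and (387,180) in scene; nut centre (371.7,192.8) in top and (241.4,296.5) in scene. Estimates are ring (0.6475, 0.339), bar yaw 1.35°, nut (0.605, -0.0845) and base yaw about -7.7°. The lugs are at 15.5° mod 60, so the nut value is about 0.19 rad. Next I'll go above the grip.

```bash
python3 -m jog '[[0,0,0,-7.7,0],[0,0,0,-7.75,0],[-0.0303,-0.0252,0,0,0],[-0.0303,-0.0252,0,0,0],[-0.0303,-0.0252,0,0,0],[-0.0303,-0.0252,0,0,0],[-0.0303,-0.0252,0,0,0],[-0.0303,-0.0252,0,0,0],[-0.0303,-0.0252,0,0,0],[-0.0303,-0.0252,0,0,0],[-0.0303,-0.0252,0,0,0],[-0.0303,-0.0252,0,0,0],[-0.0303,-0.0252,0,0,0],[-0.0303,-0.0252,0,0,0],[0,0,0.04,0,0],[0,0,0.04,0,0],[0,0,0.04,0,0],[0,0,0,0,0],[0,0,0,0,0]]'
cat > st.py <<'E'
from h import *
from scipy.spatial.transform import Rotation as R
s=bot.state();m=R.from_quat(s["tool_rot"]).as_matrix()
print(round(s["time_s"],2),np.round(s["ee_pos"],4),"xang",round(np.degrees(np.arctan2(m[1,0],m[0,0])),2),"zz",m[:,2].round(3),"F",s["force"].round(1),"op",round(s["opening"],4),s["gripper_force"],"q",s["qpos"].round(2))
E
python3 st.py
```

```text
time_s: 2.48
ee_pos: [0.5299, 0.3368, 0.1124]
tool_rot: [-0.011, 1.0, 0.0, 0.001]
force: [-0.1, 0.1, 0.2]
opening: 0.0854
gripper_force: 0.0
2.48 [0.5299 0.3368 0.1124] xang -178.7 zz [ 0.001  0.001 -1.   ] F [-0.1  0.1  0.2] op 0.0854 0.0 q [-0.59  0.74 -0.03  1.69  0.03  0.72  0.96]
```

```bash
python3 -m jog '[[0,0,0.035,0,0],[0,0,0.035,0,0],[0,0,0.025,0,0],[0,0,0.011,0,0],[0,0,0,0,0],[0,0,0,0,255],[0,0,0,0,255],[0,0,0,0,255],[0,0,0,0,255],[0,0,0,0,255],[0,0,0,0,255],[0,0,0,0,255],[0,0,0,0,255]]'; python3 st.py
```

```text
time_s: 4.1
ee_pos: [0.5295, 0.3369, 0.0059]
tool_rot: [-0.012, 1.0, 0.0, 0.0]
force: [-1.2, 0.6, 5.4]
opening: 0.015
gripper_force: 59.7
4.1 [0.5295 0.3369 0.0059] xang -178.67 zz [ 0.001  0.001 -1.   ] F [-1.2  0.6  5.4] op 0.015 59.718639850616455 q [-0.6   0.89 -0.02  1.72  0.04  0.52  0.95]
```

```bash
python3 -m jog '[[0,0,-0.015,0,255],[0,0,-0.03,0,255],[0,0,-0.035,0,255],[0,0,-0.035,0,255],[0.0041,-0.0377,0,0,255],[0.0041,-0.0377,0,0,255],[0.0041,-0.0377,0,0,255],[0.0041,-0.0377,0,0,255],[0.0041,-0.0377,0,0,255],[0.0041,-0.0377,0,0,255],[0.0041,-0.0377,0,0,255],[0.0041,-0.0377,0,0,255],[0.0041,-0.0377,0,0,255],[0.0041,-0.0377,0,0,255],[0.0041,-0.0377,0,0,255],[0.0041,-0.0377,0,0,255],[0,0,0,-7.1,255],[0,0,0,-7.1,255],[0,0,0,0,255],[0,0,0,0,255]]'; python3 st.py
cat > shot.py <<'E'
import sys; from h import *; import cv2
k=sys.argv[1]
def crop(im,x,y,w,h,f):
    c=cv2.resize(im[y:y+h,x:x+w,::-1],None,fx=f,fy=f,interpolation=cv2.INTER_CUBIC); c=cv2.convertScaleAbs(c,alpha=1.6,beta=10)
    for i in range(0,w,10): cv2.line(c,(i*f,0),(i*f,6),(0,0,255),1); i%20==0 and cv2.putText(c,str(x+i),(i*f,16),0,.3,(0,0,255))
    for j in range(0,h,10): cv2.line(c,(0,j*f),(6,j*f),(0,0,255),1); j%20==0 and cv2.putText(c,str(y+j),(8,j*f+4),0,.3,(0,0,255))
    return c
o=np.zeros((480,800,3),np.uint8)
for i,(n,b) in enumerate((("top",(320,140,100,120)),("scene",(190,230,100,120)))):
    s=imaging.snapshot(n); np.savez(f"pics/{n}{k}.npz",**s); o[:,400*i:400*i+400]=crop(s["color"],*b,4)
cv2.imwrite(f"pics/s{k}.png",o)
E
python3 shot.py 1
```

```text
time_s: 6.6
ee_pos: [0.4898, -0.1172, 0.1202]
tool_rot: [-0.134, 0.991, -0.0, -0.0]
force: [-0.8, -0.5, -6.5]
opening: 0.0151
gripper_force: 59.4
6.6 [ 0.4898 -0.1172  0.1202] xang -164.62 zz [-0.001 -0.    -1.   ] F [-0.8 -0.5 -6.5] op 0.0151 59.41963076591492 q [ 0.3   0.59 -0.18  2.02  0.19  0.54  1.82]
```

View pics/s1.png

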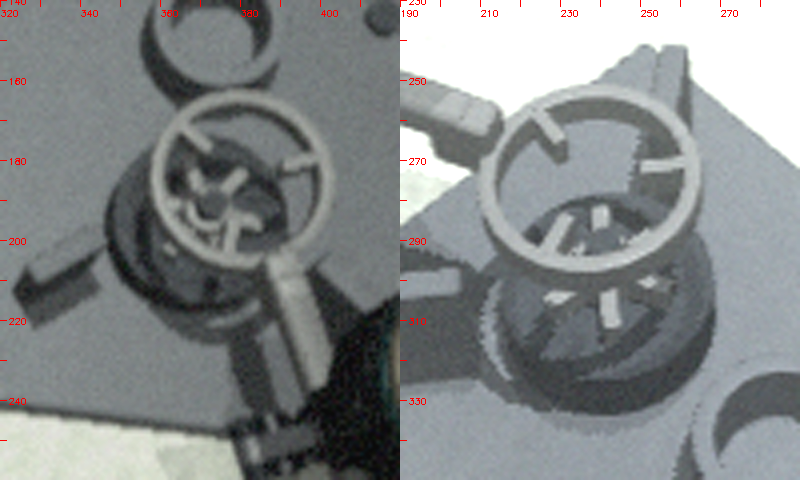

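```bash
python3 - <<'E'
from h import *
np.set_printoptions(precision=4,suppress=True)
t=ld("pics/top1.npz");s=ld("pics/scene1.npz")
A=lambda x,y:(320+x/4,140+y/4); D=lambda x,y:(190+(x-400)/4,230+y/4)
a,b=A(242,179.5),D(590,177.5)
print(tri(t,a,s,b)); 
for z in(.125,.13,.135): print(z,onz(t,a,z),onz(s,b,z))
a2,b2=A(300,325),D(480,112)
f=onz(t,A(319,385),.146);g=onz(t,A(283,255),.146);d=g-f;print(np.degrees(np.arctan2(d[1],d[0])))
# teeth tips angle (top)
c=onz(t,a,.13)
for q in((205,148),(293,169),(233,221)):
    p=onz(t,A(*q),.13)-c;print("t",np.degrees(np.arctan2(p[1],p[0])),np.linalg.norm(p))
c=onz(s,b,.13)
for q in((562,150),(645,167)):
    p=onz(s,D(*q),.13)-c;print("s",np.degrees(np.arctan2(p[1],p[0])),np.linalg.norm(p))
E
```

```text
(array([ 0.6041, -0.0857,  0.124 ]), np.float64(0.001517002017102099))
0.125 [ 0.6033 -0.086   0.125 ] [ 0.6051 -0.0856  0.125 ]
0.13 [ 0.602  -0.0847  0.13  ] [ 0.6076 -0.0879  0.13  ]
0.135 [ 0.6008 -0.0834  0.135 ] [ 0.61   -0.0902  0.135 ]
11.749645152170036
t 46.840757411030836 0.021378186266236523
t -78.85229605677587 0.02329832569102642
t 164.95022280371182 0.019448535713921685
s 169.77623867381354 0.016436712152083966
s 50.03518913877471 0.02041467902430684
```

Both views put the ring within about 2 mm of the nut axis and the teeth at about 15.5°. I'll correct by about 1.5 mm and lower.

```bash
python3 -m jog '[[-0.0014,0.0012,0,0,255],[0,0,0.022,0,255],[0,0,0.022,0,255],[0,0,0.006,0,255],[0,0,0.004,0,255],[0,0,0.004,0,255],[0,0,0,0,255],[0,0,0,0,255]]'; python3 st.py
```

```text
time_s: 7.7
ee_pos: [0.4916, -0.1156, 0.0626]
tool_rot: [-0.135, 0.991, -0.0, 0.0]
force: [0.5, -0.4, -5.4]
opening: 0.0146
gripper_force: 59.3
7.7 [ 0.4916 -0.1156  0.0626] xang -164.5 zz [ 0.001 -0.    -1.   ] F [ 0.5 -0.4 -5.4] op 0.0146 59.34804081916809 q [ 0.27  0.7  -0.14  2.05  0.23  0.41  1.79]
```

```bash
python3 -m jog '[[0,0,0.003,0,255],[0,0,0.002,0,255],[0,0,0.001,0,255],[0,0,0,0,255]]'; python3 st.py; python3 shot.py 2
python3 - <<'E'
import numpy as np
p=118.;a=np.radians(8)
# arc about nut: tool x points away from nut (nut at tool (-118,0)); clockwise from above = + turn about tool z
print("pos change for +8deg turn, tool axes before:", p*(np.cos(a)-1), p*np.sin(a))
E
```

```text
time_s: 8.2
ee_pos: [0.4912, -0.1156, 0.0562]
tool_rot: [-0.135, 0.991, 0.0, -0.0]
force: [-0.6, 0.7, -4.6]
opening: 0.015
gripper_force: 59.5
8.2 [ 0.4912 -0.1156  0.0562] xang -164.49 zz [-0.  0. -1.] F [-0.6  0.7 -4.6] op 0.015 59.46897625923157 q [ 0.27  0.71 -0.13  2.05  0.23  0.39  1.79]
pos change for +8deg turn, tool axes before: -1.1483678884946973 16.42242591328772
```

View pics/s2.png

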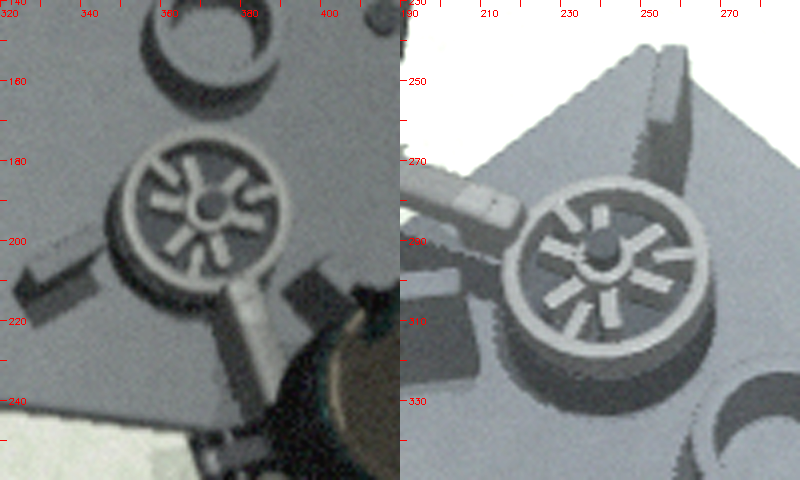

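Seated: the ring is concentric with the nut (around (371,193) in top) and the teeth lie between the lugs. First stroke, 64° clockwise.

```bash
python3 -m jog '[[-0.00115,0.0164,0,8,255],[-0.00115,0.0164,0,8,255],[-0.00115,0.0164,0,8,255],[-0.00115,0.0164,0,8,255],[0,0,0,0,255]]'; python3 st.py;  python3 -m jog '[[-0.00115,0.0164,0,8,255],[-0.00115,0.0164,0,8,255],[-0.00115,0.0164,0,8,255],[-0.00115,0.0164,0,8,255],[0,0,0,0,255],[0,0,0,0,255]]'; python3 st.py; python3 shot.py 3
```

```text
time_s: 8.93
ee_pos: [0.4913, -0.0506, 0.0562]
tool_rot: [0.143, 0.99, -0.001, -0.001]
force: [-1.7, -1.4, -4.9]
opening: 0.0147
gripper_force: 59.6
8.93 [ 0.4913 -0.0506  0.0562] xang 163.59 zz [-0.001 -0.001 -1.   ] F [-1.7 -1.4 -4.9] op 0.0147 59.64288353919983 q [ 0.04  0.7   0.01  2.09 -0.02  0.36  1.35]
time_s: 9.68
ee_pos: [0.5259, 0.0038, 0.0561]
tool_rot: [0.409, 0.912, -0.0, -0.001]
force: [-2.4, 0.8, -4.5]
opening: 0.0152
gripper_force: 59.7
9.68 [0.5259 0.0038 0.0561] xang 131.69 zz [-0.001  0.    -1.   ] F [-2.4  0.8 -4.5] op 0.0152 59.67256307601929 q [-0.17  0.73  0.17  2.   -0.27  0.43  0.93]
```

View pics/s3.png

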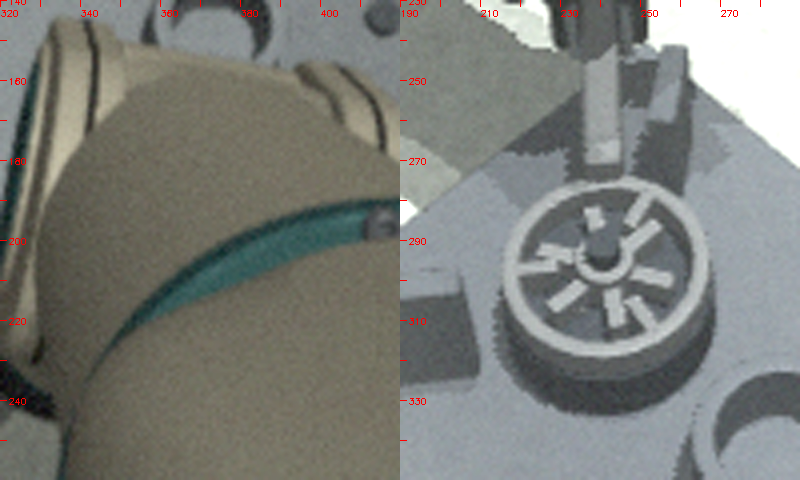

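Scene view: each tooth bears on the lug clockwise of it, e.g. tooth (640,210) on lug (655,230). Now I'll measure the lug angle.

```bash
python3 - <<'E'
from h import *
s=ld("pics/scene3.npz")
D=lambda x,y:(190+(x-400)/4,230+y/4)
def m(P):
    P=np.array([onz(s,D(*q),.064)[:2] for q in P]); c=P.mean(0); d=P-c
    a=np.degrees(np.arctan2(d[:,1],d[:,0]))%60; print(c,a.round(1),np.degrees(np.angle(np.exp(1j*np.radians(a*6)).mean()))/6%60)
m([(596,212),(655,230),(670,282),(612,322),(555,305),(545,250)])
m([(602,208),(660,228),(670,283),(612,322),(552,302),(543,246)]) 
E
```

```text
[ 0.60728325 -0.08523001] [19.2 18.4 21.6 16.2 19.8 20.4] 19.262328066197586
[ 0.60700568 -0.08428866] [14.5 16.  18.6 15.1 16.8 19.3] 16.732295542673707
```

```bash
python3 -m jog '[[-0.0007,-0.0130,0,-6.3,255],[0,0,-0.015,0,255],[0,0,-0.02,0,255],[0,0,-0.015,0,255],[0,0,0,0,255],[-0.001,-0.0154,0,-7.5,255],[-0.001,-0.0154,0,-7.5,255],[-0.001,-0.0154,0,-7.5,255],[-0.001,-0.0154,0,-7.5,255],[-0.001,-0.0154,0,-7.5,255],[-0.001,-0.0154,0,-7.5,255],[-0.001,-0.0154,0,-7.5,255],[-0.001,-0.0154,0,-7.5,255],[0,0,0,0,255],[0,0,0,0,255]]'; python3 st.py
```

```text
time_s: 11.65
ee_pos: [0.4922, -0.1195, 0.106]
tool_rot: [-0.154, 0.988, 0.0, -0.0]
force: [-0.4, 0.4, -6.1]
opening: 0.0147
gripper_force: 59.6
11.65 [ 0.4922 -0.1195  0.106 ] xang -162.3 zz [-0.001  0.001 -1.   ] F [-0.4  0.4 -6.1] op 0.0147 59.619542956352234 q [ 0.28  0.62 -0.15  2.02  0.17  0.51  1.89]
```

```bash
python3 -m jog '[[0,0,0.02,0,255],[0,0,0.012,0,255],[0,0,0.004,0,255],[0,0,0.004,0,255],[0,0,0.003,0,255],[0,0,0,0,255]]'; python3 st.py
```

```text
time_s: 12.4
ee_pos: [0.4926, -0.1203, 0.0633]
tool_rot: [-0.155, 0.988, 0.0, -0.0]
force: [0.4, 0.4, -5.4]
opening: 0.0148
gripper_force: 59.5
12.4 [ 0.4926 -0.1203  0.0633] xang -162.2 zz [-0. -0. -1.] F [ 0.4  0.4 -5.4] op 0.0148 59.53540027141571 q [ 0.27  0.7  -0.12  2.05  0.2   0.41  1.87]
```

```bash
python3 -m jog '[[0,0,0.004,0,255],[0,0,0.003,0,255],[0,0,0,0,255],[-0.00115,0.0164,0,8,255],[-0.00115,0.0164,0,8,255],[-0.00115,0.0164,0,8,255],[-0.00115,0.0164,0,8,255],[-0.00115,0.0164,0,8,255],[-0.0003,0.0082,0,4,255],[0,0,0,0,255],[0,0,0,0,255]]'; python3 st.py; python3 -m jog '[[-0.0001,0.0041,0,2,255],[0,0,0,0,255],[0,0,0,0,255]]'; python3 st.py; python3 shot.py 4
```

```text
time_s: 13.78
ee_pos: [0.4983, -0.0323, 0.0562]
tool_rot: [0.226, 0.974, 0.0, -0.001]
force: [-2.1, 0.1, -4.3]
opening: 0.0148
gripper_force: 59.8
13.78 [ 0.4983 -0.0323  0.0562] xang 153.87 zz [-0.001  0.    -1.   ] F [-2.1  0.1 -4.3] op 0.0148 59.779136180877686 q [-0.05  0.71  0.08  2.07 -0.15  0.37  1.27]
time_s: 14.15
ee_pos: [0.5002, -0.0285, 0.0562]
tool_rot: [0.244, 0.97, -0.0, -0.001]
force: [-4.1, -0.4, -4.0]
opening: 0.0149
gripper_force: 59.8
14.15 [ 0.5002 -0.0285  0.0562] xang 151.8 zz [-0.001  0.    -1.   ] F [-4.1 -0.4 -4. ] op 0.0149 59.833914041519165 q [-0.06  0.71  0.09  2.07 -0.17  0.37  1.25]
```

View pics/s4.png

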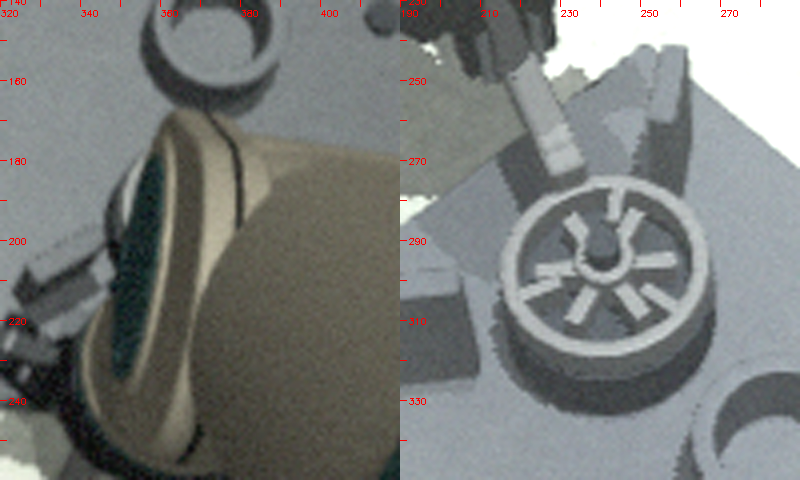

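Teeth are still bearing on the lugs (tooth (615,205) against lug (635,220)) and the nut is near its stop. I'll creep on and watch the force.

```bash
python3 -m jog '[[-0.0001,0.0041,0,2,255],[0,0,0,0,255],[0,0,0,0,255]]'; python3 st.py;  python3 - <<'E'
from h import *
s=ld("pics/scene4.npz")
D=lambda x,y:(190+(x-400)/4,230+y/4)
P=np.array([onz(s,D(*q),.064)[:2] for q in [(571,217),(636,214),(675,260),(640,315),(575,320),(538,268)]]); c=P.mean(0); d=P-c
a=np.degrees(np.arctan2(d[:,1],d[:,0]))%60; print(c,a.round(1))
E
```

```text
time_s: 14.62
ee_pos: [0.5024, -0.0248, 0.0561]
tool_rot: [0.261, 0.965, -0.0, -0.001]
force: [-5.4, -0.3, -4.7]
opening: 0.0149
gripper_force: 59.9
14.62 [ 0.5024 -0.0248  0.0561] xang 149.77 zz [-0.001  0.    -1.   ] F [-5.4 -0.3 -4.7] op 0.0149 59.87388253211975 q [-0.08  0.71  0.1   2.06 -0.19  0.38  1.22]
[ 0.60701338 -0.08473193] [41.9 42.4 41.7 40.3 43.7 40. ]
```

```bash
python3 -m jog '[[-0.0001,0.0041,0,2,255],[0,0,0,0,255],[0,0,0,0,255]]'; python3 st.py;  python3 -m jog '[[-0.0001,0.0041,0,2,255],[0,0,0,0,255],[0,0,0,0,255]]'; python3 st.py
```

```text
time_s: 15.0
ee_pos: [0.5045, -0.0213, 0.0562]
tool_rot: [0.277, 0.961, -0.0, -0.001]
force: [-4.5, -0.5, -3.8]
opening: 0.0146
gripper_force: 59.9
15.0 [ 0.5045 -0.0213  0.0562] xang 147.79 zz [-0.001  0.    -1.   ] F [-4.5 -0.5 -3.8] op 0.0146 59.881460666656494 q [-0.09  0.71  0.11  2.06 -0.2   0.38  1.19]
time_s: 15.38
ee_pos: [0.5068, -0.0179, 0.0561]
tool_rot: [0.294, 0.956, -0.0, -0.001]
force: [-6.2, 0.2, -2.9]
opening: 0.0148
gripper_force: 59.9
15.38 [ 0.5068 -0.0179  0.0561] xang 145.81 zz [-0.001  0.    -1.   ] F [-6.2  0.2 -2.9] op 0.0148 59.88735258579254 q [-0.1   0.71  0.12  2.05 -0.22  0.39  1.17]
```

```bash
python3 -m jog '[[-0.0001,0.0041,0,2,255],[0,0,0,0,255],[0,0,0,0,255]]'; python3 st.py;  python3 -m jog '[[-0.0001,0.0041,0,2,255],[0,0,0,0,255],[0,0,0,0,255]]'; python3 st.py
```

```text
time_s: 15.75
ee_pos: [0.5088, -0.0149, 0.0561]
tool_rot: [0.31, 0.951, -0.0, -0.001]
force: [-5.7, -1.4, -4.3]
opening: 0.0148
gripper_force: 59.9
15.75 [ 0.5088 -0.0149  0.0561] xang 143.84 zz [-0.002 -0.    -1.   ] F [-5.7 -1.4 -4.3] op 0.0148 59.92977440357208 q [-0.12  0.72  0.13  2.05 -0.23  0.39  1.14]
time_s: 16.12
ee_pos: [0.5105, -0.0125, 0.056]
tool_rot: [0.326, 0.945, -0.001, -0.001]
force: [-6.6, -3.1, -2.7]
opening: 0.0148
gripper_force: 60.2
16.12 [ 0.5105 -0.0125  0.056 ] xang 141.92 zz [-0.003 -0.001 -1.   ] F [-6.6 -3.1 -2.7] op 0.0148 60.2367639541626 q [-0.13  0.72  0.15  2.04 -0.24  0.4   1.11]
```

The force is rising and the tool lags its command, so the nut is at its stop. Back off and lift.

```bash
python3 -m jog '[[-0.0003,-0.0082,0,-4,255],[-0.0003,-0.0082,0,-4,255],[0,0,0,0,255],[0,0,-0.015,0,255],[0,0,-0.02,0,255],[0,0,-0.03,0,255],[0,0,0,-10.5,255],[0,0,0,-10.5,255],[0,0,0,-10.5,255],[0,0,0,0,255],[0,0,0,0,255]]'; python3 st.py
```

```text
time_s: 17.5
ee_pos: [0.5039, -0.025, 0.1219]
tool_rot: [-0.01, 1.0, -0.0, 0.001]
force: [0.3, -0.2, -4.6]
opening: 0.0148
gripper_force: 59.7
17.5 [ 0.5039 -0.025   0.1219] xang -178.88 zz [ 0.002 -0.    -1.   ] F [ 0.3 -0.2 -4.6] op 0.0148 59.67173516750336 q [-0.    0.59 -0.01  2.02  0.01  0.53  1.58]
```

```bash
python3 -m jog '[[-0.0027,0.0362,0,0,255],[-0.0027,0.0362,0,0,255],[-0.0027,0.0362,0,0,255],[-0.0027,0.0362,0,0,255],[-0.0027,0.0362,0,0,255],[-0.0027,0.0362,0,0,255],[-0.0027,0.0362,0,0,255],[-0.0027,0.0362,0,0,255],[-0.0027,0.0362,0,0,255],[-0.0027,0.0362,0,0,255],[0,0,0.035,0,255],[0,0,0.035,0,255],[0,0,0.025,0,255],[0,0,0.013,0,255],[0,0,0.004,0,255],[0,0,0.002,0,255],[0,0,0,0,255],[0,0,0,0,255]]'; python3 st.py
```

```text
time_s: 19.75
ee_pos: [0.5223, 0.3377, 0.0081]
tool_rot: [-0.011, 1.0, 0.0, 0.001]
force: [-0.7, -0.2, -4.9]
opening: 0.015
gripper_force: 59.7
19.75 [0.5223 0.3377 0.0081] xang -178.7 zz [ 0.001  0.001 -1.   ] F [-0.7 -0.2 -4.9] op 0.015 59.66273546218872 q [-0.64  0.89  0.04  1.74 -0.07  0.51  1.03]
```

```bash
python3 -m jog '[[0,0,0.0015,0,255],[0,0,0.0005,0,255],[0,0,0,0,255],[0,0,0,0,0],[0,0,0,0,0],[0,0,0,0,0],[0,0,0,0,0],[0,0,0,0,0],[0,0,0,0,0],[0,0,-0.01,0,0],[0,0,-0.03,0,0],[0,0,-0.05,0,0],[0,0,-0.05,0,0],[0,0,-0.05,0,0],[0.0,0.05,0,0,0],[0.0,0.05,0,0,0],[0.05,0.05,0,0,0],[0.05,0.05,0,0,0],[0,0,0,0,0],[0,0,0,0,0]]'; python3 st.py; python3 -m jog '[[-0.0,0.05,0,0,0],[0.05,0.05,0,0,0],[0.05,0.05,0,0,0],[0,0,0,0,0],[0,0,0,0,0]]'
python3 - <<'E'
from h import *; import cv2
o=[imaging.snapshot(n)["color"][:,:,::-1] for n in("top","scene")]
cv2.imwrite("pics/end.png",cv2.convertScaleAbs(np.hstack([cv2.resize(x,(400,300),interpolation=cv2.INTER_AREA) for x in o]),alpha=1.4))
E
```

```text
time_s: 22.25
ee_pos: [0.4293, 0.5235, 0.1959]
tool_rot: [-0.012, 1.0, -0.0, 0.001]
force: [0.5, -1.0, -0.3]
opening: 0.0854
gripper_force: 0.0
22.25 [0.4293 0.5235 0.1959] xang -178.65 zz [ 0.001 -0.    -1.   ] F [ 0.5 -1.  -0.3] op 0.0854 0.0 q [-0.97  0.71  0.08  1.47 -0.06  0.97  0.72]
time_s: 22.88
ee_pos: [0.3399, 0.6586, 0.1954]
tool_rot: [-0.01, 1.0, -0.001, 0.001]
force: [1.0, 0.2, 0.4]
opening: 0.0854
gripper_force: 0.0
```

View pics/end.png

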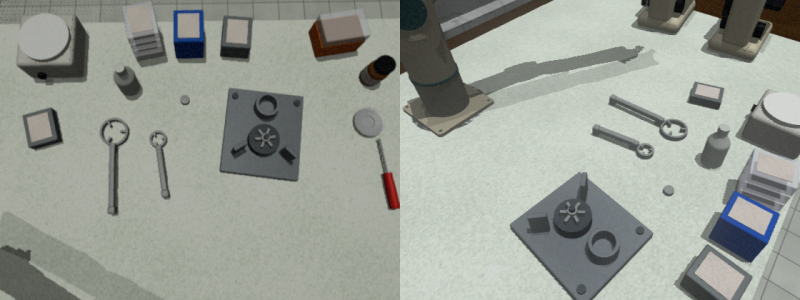

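The spanner lies flat at its old place, with its ring near (115,131) in the left half. It is clear of the base and of the smaller spanner, and the gripper touches nothing.

```bash
python3 -c "
from station import order; print(order.hand_in())"
```

```text
the job is handed in; nothing more can be done
None
```

I tightened the nut to its stop in two strokes with the large spanner, laid the spanner flat on the bench clear of the base, and handed the job in at about 23 s; no verdict was returned.

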